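# Check the bakery's surface probe and hold it on the spring post

## Task

Leaving the scale, the tub and the scraper where they are, take the hand probe out of its stand and check it: rest its tip for about a second on the middle of the round reference block's pad, then likewise on the square block's pad. Then, with the probe's tip, push the spring plunger of the post down half-way (about 8 of its 16 mm) and finish while still holding the probe there, keeping the plunger half down with nothing but the probe touching the post.

Things in the scene. Friction and masses are not known exactly. Their poses are not given: they have to be found in the camera images.
- probe: loose hand probe, 140 mm long, 0.08 to 0.17 kg, standing upright tip down in the stand. From the tip upwards: flat steel tip 12 mm in diameter and 10 mm high, steel stem 7 mm thick, black collar 34 mm in diameter (70 to 76 mm above the tip), round black handle 26 mm in diameter (76 to 140 mm above the tip). Origin at the centre of the tip's lower face, z up along the probe towards the handle; its yaw does not matter
- probe_grip (a point): centre of the probe's handle, half-way up it, on its axis: 108 mm above the tip, 32 mm below the handle's top end
- probe_tip (a point): centre of the lower face of the probe's tip
- stand: fixed grey stand: round foot 80 mm in diameter, 6 mm high, with an upright tube 44 mm in outer diameter, open at the top at 80 mm height, bore 24 mm. The probe's collar rests on the tube's rim and its tip hangs inside, 10 mm above the bench, so the probe must rise 70 mm to come clear. Origin at the centre of the underside, on the tube's axis
- round_block: fixed round aluminium reference block, 66 mm in diameter, 45 mm high, with a raised steel pad (24 mm in diameter, 4 mm high) in the middle of its top. Origin at the centre of the underside
- round_pad (a point): centre of the top of the round block's pad, 49 mm above the bench; rigid
- square_block: fixed square aluminium reference block, 60 x 60 mm, 45 mm high, with the same raised pad (24 mm in diameter, 4 mm high) in the middle of its top. Origin at the centre of the underside
- square_pad (a point): centre of the top of the square block's pad, 49 mm above the bench; rigid
- post: fixed bell-shaped aluminium post, foot 72 mm in diameter, neck 38 mm in diameter, 50 mm high, which carries on its top an upright spring plunger: a 12 mm steel stem with a flat round steel head 32 mm in diameter and 6 mm thick; untouched, the gap between head and post is 16 mm. Origin at the centre of the underside
- plunger (a joint): travel of the post's plunger in m: 0 up (as it starts), 0.016 fully down; sprung: it starts to move at about 3 N and takes about 0.5 N more for each mm (about 7 N half-way, 11 N fully down)
- plunger_top (a point): centre of the top of the plunger's head, on the post's axis; 72 mm above the bench when up; moves with the plunger
- scale: bystander: loose flat kitchen scale, 82 x 130 mm, 20 mm high, lying on the bench. Origin at the centre of the underside
- tub: bystander: loose white lidded tub, 118 x 158 mm, 70 mm high. Origin at the centre of the underside
- scraper: bystander: loose steel dough scraper lying flat, 98 mm (x) x 150 mm (y), its 22 mm thick grip along y at the origin, blade towards its -x. Origin at the underside of the grip's middle
There are look-alikes about, which are no part of the job. There is more than one size of the probe; the job needs the largest.

How it is judged:
By the outcome, as a careful person would: the job done as asked, in the order asked, and still so for the second after the job is handed in, while the arm keeps its last pose, push and grip.
It also fails if it takes over 58 s, if anything falls off the work surface, if the arm or the gripper's body presses on something with over 40 N, if the wrist force passes 120 N, or if a joint passes its speed limit or range.

## Robot

A 7-joint arm with a two-finger parallel gripper is mounted at the origin on the work surface. World frame = base frame: x ahead of the robot, y to its left, z up, the work surface at z = 0. Lengths are in mm, angles in rad, forces in N, time in s.
With the tool pointing down it reaches from about 350 to 900 mm from the base axis. Payload 8.1 kg.
Tool frame: the origin (TCP) lies on the centre line of the jaws, within the pads' length; the fingertips stand bot.tip_extent ahead of it and the grasp point (between the pads) is the TCP (bot.tip_extent is the distance from the TCP to the fingertips, in mm); z points along the fingers, y is the line along which they close (so a half turn about z gives the same grasp; the last joint's range is limited). The gripper opens to 92 mm and grips with 3 to 60 N. Pads are 19 mm wide; open, the fingers measure 130 mm over their backs; the gripper's body (75 mm by 190 mm) begins 47 mm behind the grasp point.
Start: joints at [1.127, 0.434, 0.025, 1.573, -0.012, 1.134, -0.075], TCP at [208.878, -589.076, 245.742] pointing down, gripper open.
Joint ranges: [-2.62, 2.62], [-0.44, 2.09], [-1.27, 1.32], [0.08, 2.57], [-1.32, 4.46], [0.12, 2], [-2.74, 2.74]. Speed limits (rad/s): [2.22, 2.22, 3.01, 3.01, 3.14, 3.14, 3.14].

## Interface

Orientations are given as a unit quaternion [w, x, y, z].
In Python, from bench import status, vision, bot gives the robot as it stands.
- The arm moves only by the shell command python3 -m crank 'ROWS' [FORCE]. ROWS is a JSON object of lists of equal length, an entry for each row: "linear": the shift along the tool's x, y, z in mm, a list of three; "rot": the turn, a rotation vector about the tool's x, y, z in degrees, a list of three; "hand": the finger opening in mm, from 0 to 91.8. In form: {"linear": [[tx, ty, tz], ...], "rot": [[wx, wy, wz], ...], "hand": [hand, ...]}. A call has 1 to 12 rows; each row is the pose to reach, as a shift and turn from the pose commanded when the call began, along the tool's axes at that moment; what a row does not reach only later rows make up. A row lasts 1/10 s, in which the tool goes at most 50 mm and 8.59 degrees, less where a joint would pass 70% of its speed; a pose out of reach is approached as far as the arm can. A call with a gripper value outside its range is refused whole. The fingers move at their own pace and stop on an object; FORCE is the grip in N (left out, the last holds). Time passes only in rows, so rows that repeat a pose let the fingers close. It gives the time, the measured TCP pose, the force, the opening and the grip force at its end, in the units of the state.
- status.read_state(): the state, without advancing time (a new reading comes with each control period).
- vision.capture(name): name is "scene" or "top" or "wrist"; returns a dict with "image" (420x560x3 uint8, blue, green, red), "depth" (420x560 float32, mm along the optical axis (not along the pixel's ray), 0 where there is no reading), "camera_matrix" (3x3 intrinsics, pixels), "xyz" and "orientation" of the camera in the world. Camera axes: x right, y up, looking along -z (the intrinsics and any distortion apply to the point x, -y, -z); pixel columns grow to the right and rows downward; lengths in mm; the calibration is good to about 2 mm. A picture is of the moment at which its call begins.
- bot.hand_in(): hands the job in; it is judged then, once.
The state is a dict: "time_s": time; "joints": joint angles; "dq": joint speeds; "effort": joint torques, N m; "position": TCP position; "tcp_rot": TCP orientation; "ft_force": force on the tool from outside, world axes, zero at the start; "torque": the same for the moment, N m; "opening": finger opening in mm; "grasp_force": force on a finger pad.
Only numpy, scipy, OpenCV 4.12 (cv2) and the standard library are available. Lean on these libraries where they do the work, as an engineer would, in place of code of your own. Each camera call takes 0.05 s, during which the arm holds its last target. There are 200 camera calls.

## Working session

There is one attempt and no reset: what is moved stays moved. The work goes in short steps, Python scripts to look and compute and a shell command to move; the robot and the scene stay as the last step left them, time stands still between calls to the robot, and variables do not carry over. Pictures are saved under pics/ and viewed, at most 10 in all, crops included, and the job is handed in when it is done.

```bash
mkdir -p pics; ls
cat > h.py <<'E'
import numpy as np,cv2
from scipy.spatial.transform import Rotation as R
from bench import status,vision,bot
def q(o): return R.from_quat([o[1],o[2],o[3],o[0]])
def world(c,u,v,d=None):
    K=c["camera_matrix"]; d=c["depth"][int(v),int(u)] if d is None else d
    p=np.array([(u-K[0][2])/K[0][0]*d,-(v-K[1][2])/K[1][1]*d,-d])
    return q(c["orientation"]).apply(p)+np.array(c["xyz"])
def cloud(c):
    K=c["camera_matrix"];d=c["depth"];v,u=np.indices(d.shape)
    p=np.stack([(u-K[0][2])/K[0][0]*d,-(v-K[1][2])/K[1][1]*d,-d],-1).reshape(-1,3)
    return (q(c["orientation"]).apply(p)+np.array(c["xyz"])).reshape(d.shape+(3,))
E
python3 - <<'E'
from h import *
import pickle
for n in("scene","top"):
    c=vision.capture(n); pickle.dump(c,open(n+".pkl","wb")); cv2.imwrite(f"pics/{n}0.png",cv2.resize(c["image"],(800,600)))
    print(n,c["xyz"],c["camera_matrix"],c.keys())
print(status.read_state(),bot.tip_extent)
E
```

```text
pics
scene [1104.41294497  465.30855686  864.49975379] [[452.75122122   0.         276.93177657]
 [  0.         452.75122122 202.19596761]
 [  0.           0.           1.        ]] dict_keys(['image', 'depth', 'camera_matrix', 'xyz', 'orientation'])
top [ 325.07694827    9.25714156 1167.03289248] [[482.70579271   0.         278.69110803]
 [  0.         482.70579271 206.54394077]
 [  0.           0.           1.        ]] dict_keys(['image', 'depth', 'camera_matrix', 'xyz', 'orientation'])
{'time_s': 0.1, 'joints': array([ 1.12739786,  0.43514855,  0.02495188,  1.57399965, -0.01162519,
        1.13400503, -0.07506836]), 'dq': array([ 5.69056412e-05, -1.79912262e-03, -6.53109352e-04, -1.05396768e-03,
        2.83650758e-03,  4.29162732e-04, -3.09442866e-03]), 'effort': array([ 3.88518107e-03, -6.69127679e+01,  9.88533497e-01, -3.15145075e+01,
       -6.04609516e-02,  3.74637265e-02,  1.90486679e-05]), 'position': array([ 208.72673145, -588.65702709,  245.02862651]), 'tcp_rot': array([-6.87741827e-04,  9.85519330e-01,  1.69561640e-01, -1.67498960e-04]), 'ft_force': array([-0.44342138,  0.15131334, -0.84233198]), 'torque': array([ 0.02553395, -0.03622411, -0.04143111]), 'grasp_force': 0.0, 'opening': 91.79121044241231} 19.0
```

View pics/scene0.png

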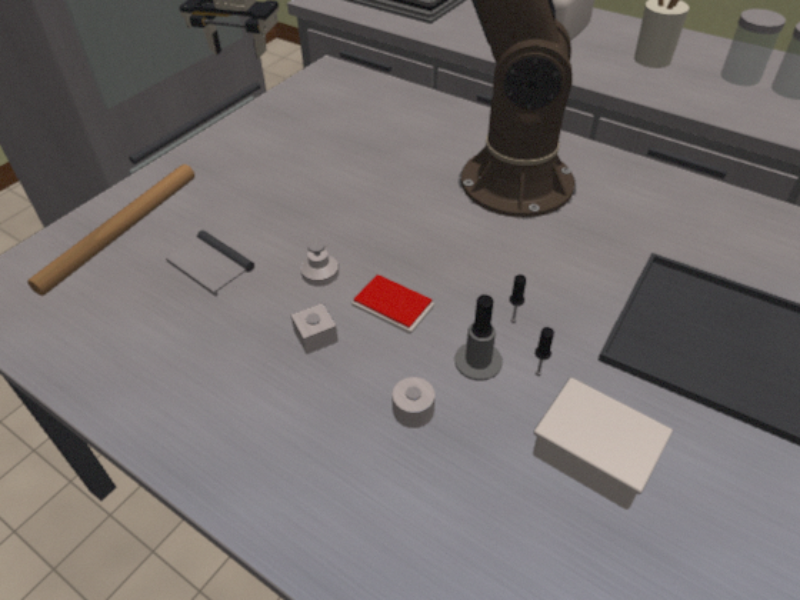

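View pics/top0.png

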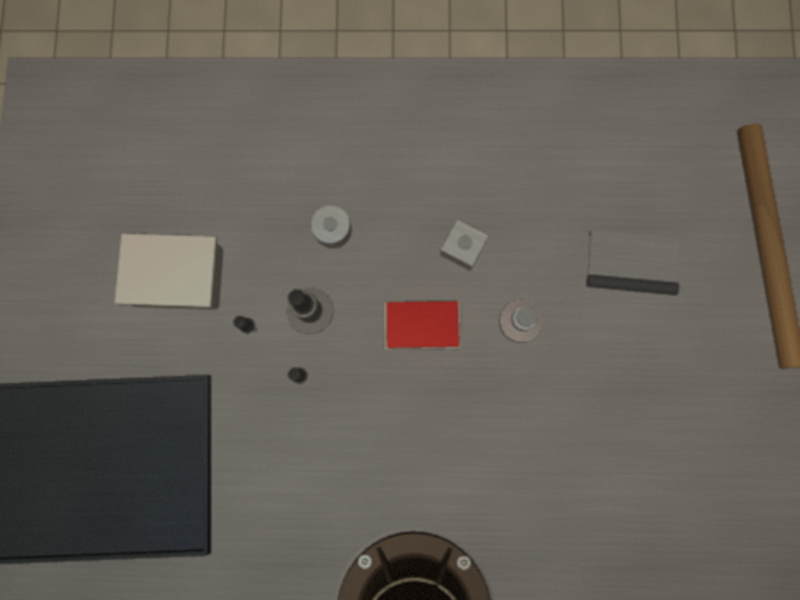

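The scene shows the big probe in its stand (scene 480,330; top 303,303), with two smaller probes standing beside it. The other objects in the top view are the round block (330,225), the square block (465,243) and the post (520,320). I'll get their positions from the point cloud.

Run:
```python
from h import *
import pickle
s=800/560
def circ(P):
    (x,y),r=cv2.minEnclosingCircle(P[:,:2].astype(np.float32)); return np.round([x,y,r,*P[:,:3].mean(0),len(P)],1)
for n in("top","scene"):
    c=pickle.load(open(n+".pkl","rb")); W=cloud(c)
    px={"top":dict(probe=(303,303),round=(330,225),square=(465,243),post=(520,318)),"scene":dict(probe=(482,330),round=(413,395),square=(313,322),post=(318,258))}[n]
    bands=dict(probe=[(140,155),(95,135),(76,82),(3,9)],round=[(47.,52),(42,47)],square=[(47.,52),(42,47)],post=[(69,75),(3,12)])
    for k,(u,v) in px.items():
        u,v=int(u/s),int(v/s); w=W[v-42:v+43,u-42:u+43].reshape(-1,3)
        ref=np.median(W[v-2:v+3,u-2:u+3].reshape(-1,3),0); print(n,k,'ref',ref.round(1))
        w=w[np.linalg.norm(w[:,:2]-ref[:2],axis=1)<60]
        for a,b in bands[k]:
            P=w[(w[:,2]>a)&(w[:,2]<b)]
            if len(P)>3: print('  ',a,b,circ(P))
```

```text
top probe ref [476.4 169.2 135.9]
   140 155 [483.1 178.8  13.1 482.7 178.2 148.3 117. ]
   95 135 [482.  177.6  12.8 476.6 171.8 115.   41. ]
   76 82 [483.1 178.5  21.4 479.  173.2  79.   85. ]
   3 9 [477.4 169.4  59.  478.  171.    5.3 375. ]
top round ref [622.2 141.4  47.9]
   47.0 52 [625.8 141.9  31.2 624.8 143.1  48.6  79. ]
   42 47 [624.5 142.7  32.9 624.3 142.1  44.4 379. ]
top square ref [592.2 -82.8  47.7]
   47.0 52 [594.1 -80.3  37.4 594.5 -83.   48.4  92. ]
   42 47 [594.3 -82.7  40.1 593.5 -83.1  44.4 431. ]
top post ref [ 465.2 -168.9   70.2]
   69 75 [ 466.5 -178.6   15.5  467.2 -178.6   71.8  113. ]
   3 12 [ 464.6 -168.9   59.   453.7 -153.9    5.2   61. ]
scene probe ref [496.2 184.6  95.9]
   140 155 [487.  178.1  13.5 489.  179.4 149.  119. ]
   95 135 [487.7 178.6  12.9 494.7 181.9 115.1 137. ]
   76 82 [487.2 179.3  22.5 496.6 182.7  79.9  76. ]
   3 9 [497.5 184.7  59.2 499.7 185.2   6.1 464. ]
scene round ref [629.8 145.   50.4]
   47.0 52 [629.  143.3  33.  627.8 142.8  48.6 228. ]
   42 47 [627.5 142.8  33.9 630.6 144.1  45.4 369. ]
scene square ref [600.3 -77.   49.2]
   47.0 52 [595.8 -80.8  38.4 598.8 -80.6  48.5 189. ]
   42 47 [598.1 -82.2  40.8 599.1 -81.2  45.4 283. ]
scene post ref [ 475.9 -172.7   51.8]
   69 75 [ 468.9 -179.6   16.7  470.7 -178.4   72.8   74. ]
   3 12 [ 476.1 -172.8   59.7  486.6 -160.     5.3  158. ]
```

```bash
cat >> h.py <<'E'
def to(*t):
    s=status.read_state(); r=q(s["tcp_rot"]); M=r.as_matrix()
    # turn that makes tool z straight down
    z=M[:,2]; w=np.cross(z,[0,0,-1]); 
    print("from",np.round(s["position"],1),"lin",np.round(r.inv().apply(np.array(t)-s["position"]),1),"rotdeg",np.round(np.degrees(r.inv().apply(w)),2),"q",np.round(s["joints"],2),"F",np.round(s["ft_force"],1))
E
python3 -c "
from h import *
to(430,-180,260);to(470,178,260);to(484.5,178.5,260)"
```

```text
from [ 208.7 -588.7  245. ] lin [ 345.1 -311.2  -14.6] rotdeg [-0.08  0.01 -0.  ] q [ 1.13  0.44  0.02  1.57 -0.01  1.13 -0.08] F [-0.4  0.2 -0.8]
from [ 208.7 -588.7  245. ] lin [ 502.5 -635.3  -14.1] rotdeg [-0.08  0.01 -0.  ] q [ 1.13  0.44  0.02  1.57 -0.01  1.13 -0.08] F [-0.4  0.2 -0.8]
from [ 208.7 -588.7  245. ] lin [ 516.3 -630.9  -14.1] rotdeg [-0.08  0.01 -0.  ] q [ 1.13  0.44  0.02  1.57 -0.01  1.13 -0.08] F [-0.4  0.2 -0.8]
```

```bash
python3 -m crank '{"linear":[[15,-13,-1],[45,-40,-2],[78,-70,-4],[111,-100,-5],[144,-130,-6],[177,-160,-8],[210,-190,-9],[243,-220,-10],[276,-250,-12],[309,-280,-14],[335,-302,-15],[345,-311,-15]],"rot":[[0,0,0],[0,0,0],[0,0,0],[0,0,0],[0,0,0],[0,0,0],[0,0,0],[0,0,0],[0,0,0],[0,0,0],[0,0,0],[0,0,0]],"hand":[91,91,91,91,91,91,91,91,91,91,91,91]}'
python3 - <<'E'
from h import *
import pickle
c=vision.capture("wrist"); pickle.dump(c,open("w1.pkl","wb")); cv2.imwrite("pics/w1.png",cv2.resize(c["image"],(800,600)))
print(c["xyz"]); to(484.5,178.5,260); to(430,-180,260)
E
```

```text
time_s: 1.3
position: [431.6, -176.9, 260.8]
tcp_rot: [-0.0, 0.985, 0.172, 0.0]
ft_force: [-0.1, -0.1, -0.2]
opening: 91.2
grasp_force: 0.0
[ 504.55499613 -150.39661136  399.27625324]
from [ 432.  -176.3  260.7] lin [ 169.9 -315.9    1.3] rotdeg [-0.06 -0.07  0.  ] q [ 0.48  0.18 -0.24  1.9   0.05  1.06 -1.  ] F [1.5 1.2 0. ]
from [ 432.  -176.3  260.7] lin [-3.1  2.8  0.7] rotdeg [-0.06 -0.07  0.  ] q [ 0.48  0.18 -0.24  1.9   0.05  1.06 -1.  ] F [1.5 1.2 0. ]
```

View pics/w1.png

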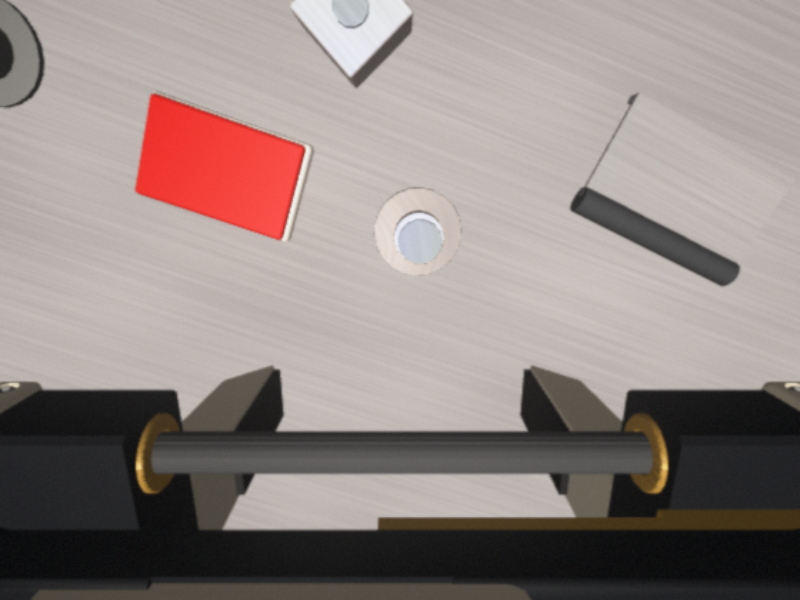

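The wrist view shows the plunger head at (419,239), part of the square block's pad at (350,8) and the stand's edge on the left. I'm moving to just short of the probe.

```bash
python3 -m crank '{"linear":[[5,-12,0],[18,-40,0],[36,-80,0],[54,-123,0],[72,-166,0],[90,-209,0],[105,-250,0],[115,-285,0],[119,-308,0],[120,-316,0],[120,-316,0]],"rot":[[0,0,0],[0,0,0],[0,0,0],[0,0,0],[0,0,0],[0,0,0],[0,0,0],[0,0,0],[0,0,0],[0,0,0],[0,0,0]],"hand":[91,91,91,91,91,91,91,91,91,91,91]}'
python3 - <<'E'
from h import *
import pickle
c=vision.capture("wrist"); pickle.dump(c,open("w2.pkl","wb")); cv2.imwrite("pics/w2.png",cv2.resize(c["image"],(800,600)))
def an(c,u0,v0,a,b,R=35):
    W=cloud(c); r=world(c,u0,v0); P=W.reshape(-1,3); m=(P[:,2]>a)&(P[:,2]<b)&(np.hypot(*(P[:,:2]-r[:2]).T)<R)&(c["depth"].ravel()>0)
    P=P[m]; (x,y),rr=cv2.minEnclosingCircle(P[:,:2].astype(np.float32)); print(r.round(1),np.round([x,y,rr],1),P.mean(0).round(1),len(P))
c1=pickle.load(open("w1.pkl","rb")); an(c1,419/1.4286,239/1.4286,68,76)
W=cloud(c); P=W.reshape(-1,3)
for n,a,b,x,y,R_ in(("probe",142,160,484.5,178.5,40),("rpad",46.8,53,626,142.5,18),("rtop",42,53,626,142.5,45)):
    Q=P[(P[:,2]>a)&(P[:,2]<b)&(np.hypot(P[:,0]-x,P[:,1]-y)<R_)]
    if len(Q): print(n,cv2.minEnclosingCircle(Q[:,:2].astype(np.float32)),Q.mean(0),len(Q))
to(484.5,178.5,260)
E
```

```text
time_s: 2.45
position: [437.3, 157.1, 260.5]
tcp_rot: [0.0, 0.985, 0.17, -0.0]
ft_force: [0.0, -0.6, 0.0]
opening: 91.0
grasp_force: 0.0
[ 466.7 -177.    70.2] [ 465.  -177.5   15.9] [ 465.5 -177.3   71.3] 747
probe ((482.106201171875, 179.85813903808594), 12.92435073852539) [482.51972516 179.92851319 149.12271071] 874
rpad ((623.642333984375, 144.49765014648438), 12.052017211914062) [623.58317572 144.33958924  48.38543587] 523
rtop ((623.17724609375, 144.17422485351562), 32.688514709472656) [618.69889246 142.97033647  44.94765561] 3268
from [437.6 156.  260.5] lin [51.7 -5.6  0.4] rotdeg [0.05 0.04 0.  ] q [-0.04  0.2  -0.49  1.89  0.11  1.07 -1.8 ] F [ 0.7  0.  -0. ]
```

View pics/w2.png

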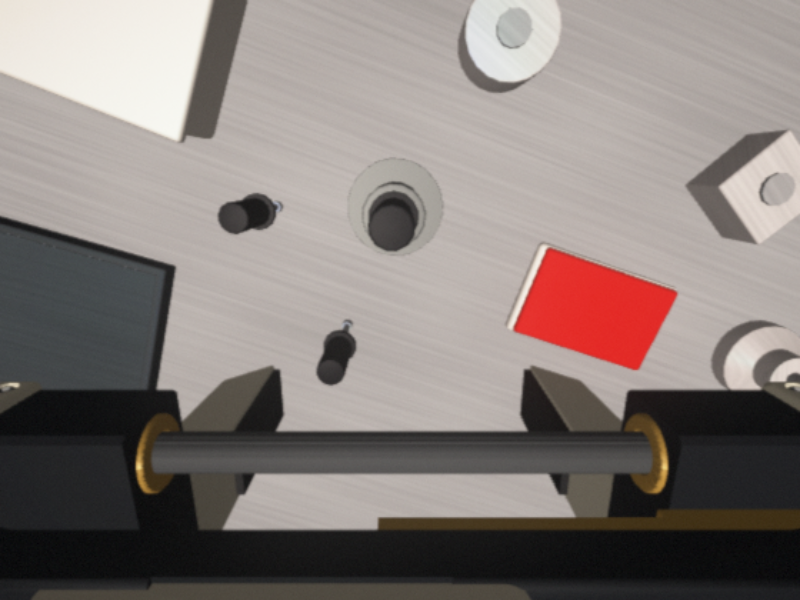

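The probe handle is centred at (392,222) and the small probes stand at (235,215) and (333,365). The round pad is at (514,27). I'll check the small probes' heights, then move above the probe.

```bash
python3 - <<'E'
from h import *
import pickle
c=pickle.load(open("w2.pkl","rb"))
for u,v in((235,217),(330,370)): print(world(c,u/1.4286,v/1.4286).round(1))
to(483,179,160);to(483,179,118)
E
python3 -m crank '{"linear":[[12,-1,0],[38,-2,10],[50,-3,40],[51,-4,80],[51,-4,100],[51,-4,100]],"rot":[[0,0,0],[0,0,0],[0,0,0],[0,0,0],[0,0,0],[0,0,0]],"hand":[91,91,91,91,91,91]}'
python3 - <<'E'
from h import *
import pickle
c=vision.capture("wrist"); cv2.imwrite("pics/w3.png",cv2.resize(c["image"],(800,600)))
P=cloud(c).reshape(-1,3);Q=P[(P[:,2]>140)&(P[:,2]<158)&(np.hypot(P[:,0]-483,P[:,1]-179)<40)]
print(Q.mean(0),len(Q)); to(483,179,118)
E
```

```text
[451.  272.2 108.2]
[371.9 186.4 108.3]
from [437.6 156.  260.5] lin [ 50.6  -6.7 100.4] rotdeg [0.05 0.04 0.  ] q [-0.04  0.2  -0.49  1.89  0.11  1.07 -1.8 ] F [ 0.7  0.  -0. ]
from [437.6 156.  260.5] lin [ 50.6  -6.7 142.4] rotdeg [0.05 0.04 0.  ] q [-0.04  0.2  -0.49  1.89  0.11  1.07 -1.8 ] F [ 0.7  0.  -0. ]
time_s: 3.1
position: [483.7, 175.8, 157.8]
tcp_rot: [0.001, 0.986, 0.168, -0.003]
ft_force: [0.6, -0.2, 0.1]
opening: 90.9
grasp_force: 0.0
[484.27541184 180.31594206 148.5072461 ] 2014
from [484.6 176.6 159.7] lin [-0.6 -2.8 41.7] rotdeg [0.03 0.16 0.  ] q [-0.1   0.4  -0.46  1.91  0.22  0.88 -1.9 ] F [ 0.5 -0.2  0.1]
```

View pics/w3.png

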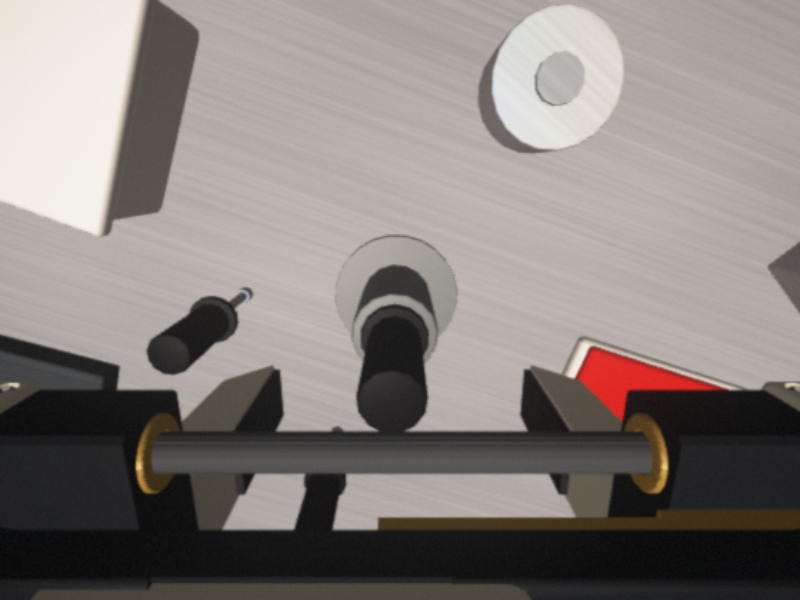

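The handle stands between the fingers, at (392,400). I'm lowering and closing with a small y correction.

```bash
python3 -m crank '{"linear":[[0,-2,10],[0,-3,30],[0,-3,40],[0,-3,42],[0,-3,42],[0,-3,42],[0,-3,42],[0,-3,42],[0,-3,42],[0,-3,42],[0,-3,42],[0,-3,42]],"rot":[[0,0,0],[0,0,0],[0,0,0],[0,0,0],[0,0,0],[0,0,0],[0,0,0],[0,0,0],[0,0,0],[0,0,0],[0,0,0],[0,0,0]],"hand":[91,91,91,91,60,30,20,20,15,15,15,15]}' 50
python3 -m crank '{"linear":[[0,0,0],[0,0,0],[0,0,0]],"rot":[[0,0,0],[0,0,0],[0,0,0]],"hand":[15,15,15]}'
python3 -c "
from h import *
to(483,179,118)"
```

```text
time_s: 4.35
position: [483.4, 180.9, 118.7]
tcp_rot: [0.0, 0.986, 0.17, -0.0]
ft_force: [-0.6, -0.2, 0.3]
opening: 31.4
grasp_force: 0.0
time_s: 4.65
position: [483.4, 180.8, 118.7]
tcp_rot: [0.0, 0.986, 0.169, -0.0]
ft_force: [-0.4, 0.3, 0.5]
opening: 25.5
grasp_force: 50.0
from [483.4 180.8 118.7] lin [-1.   1.6  0.7] rotdeg [0.01 0.   0.  ] q [-0.13  0.45 -0.44  1.96  0.26  0.79 -1.95] F [-0.4  0.3  0.5]
```

```bash
python3 -m crank '{"linear":[[0,0,-6],[0,0,-20],[0,0,-40],[0,0,-60],[0,0,-78],[0,0,-88],[0,0,-92],[0,0,-92],[0,0,-92]],"rot":[[0,0,0],[0,0,0],[0,0,0],[0,0,0],[0,0,0],[0,0,0],[0,0,0],[0,0,0],[0,0,0]],"hand":[15,15,15,15,15,15,15,15,15]}'
python3 - <<'E'
from h import *
import pickle
for n in("scene","top"):
    c=vision.capture(n); pickle.dump(c,open(n+"2.pkl","wb"))
    if n=="scene":
        cv2.imwrite("pics/s2.png",cv2.resize(c["image"][120:330,200:480],(800,600),interpolation=cv2.INTER_CUBIC))
c=vision.capture("wrist"); pickle.dump(c,open("w4.pkl","wb"));cv2.imwrite("pics/w4.png",cv2.resize(c["image"],(800,600)))
to(624.5,143.5,210)
E
```

```text
time_s: 5.55
position: [483.0, 180.6, 210.0]
tcp_rot: [0.0, 0.986, 0.17, -0.001]
ft_force: [-0.3, -0.3, -2.4]
opening: 25.1
grasp_force: 50.0
from [483.  180.7 209.9] lin [120.9  82.4  -0.2] rotdeg [ 0.    0.08 -0.  ] q [-0.09  0.34 -0.48  1.85  0.18  0.99 -1.87] F [-0.3 -0.  -1. ]
```

View pics/s2.png

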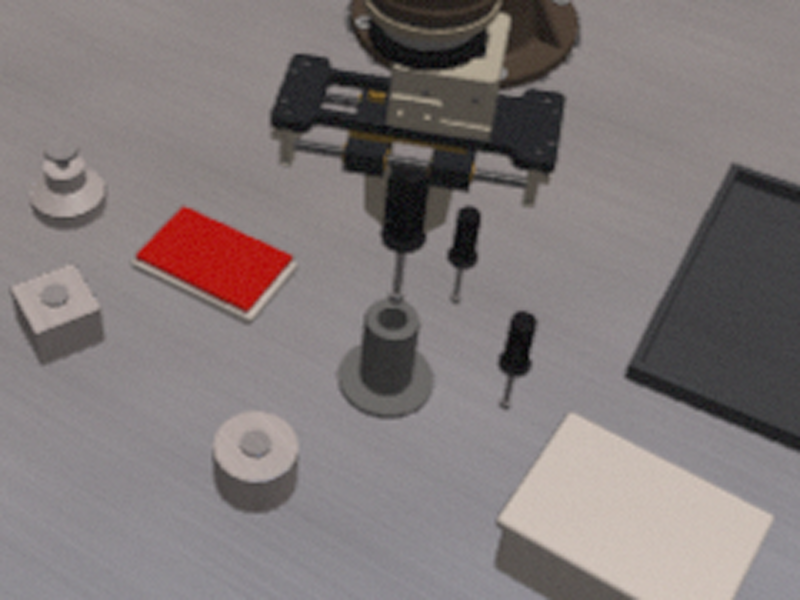

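View pics/w4.png

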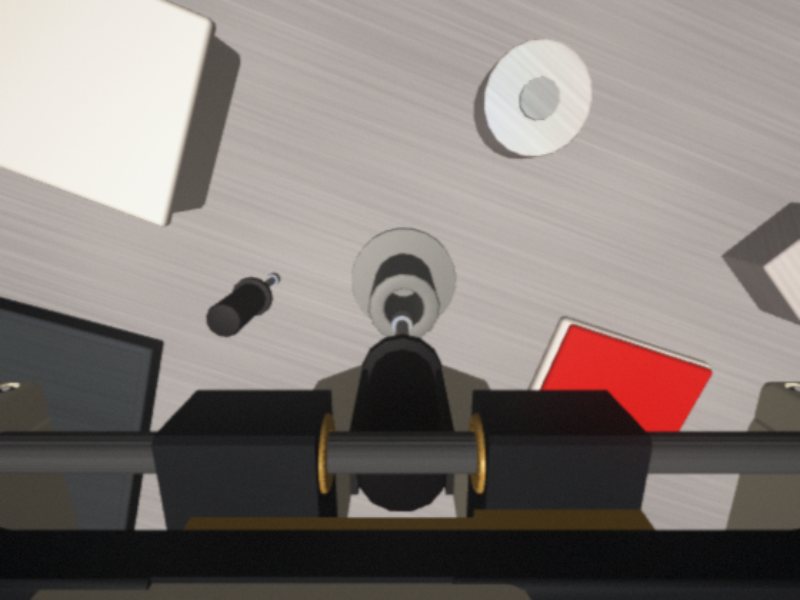

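The probe is held upright and clear of the stand, with its tip at wrist (401,322) and scene crop (397,298). Next I'll compare the tip and pad positions from each camera.

Run:
```python
from h import *
import pickle
def at(c,u,v,z):
    a=np.array(c["xyz"]);b=world(c,u,v,100.); return (a+(b-a)*(z-a[2])/(b-a)[2])[:2].round(1)
w=pickle.load(open("w4.pkl","rb"));s=pickle.load(open("scene2.pkl","rb"));k=1/1.42857
print("tip wrist",at(w,401*k,322*k,108),"scene",at(s,200+397*.35,120+298*.35,106))
print("wrist rpad",at(w,540*k,98*k,49))
for n,u,v,z in(("rpad",257,442,49),("spad",56,295,49),("plung",61,149,72)): print("scene",n,at(s,200+u*.35,120+v*.35,z))
P=cloud(w).reshape(-1,3)
Q=P[(P[:,2]>46.8)&(P[:,2]<53)&(np.hypot(P[:,0]-624,P[:,1]-143)<18)];print(Q.mean(0))
Q=P[(P[:,2]>95)&(P[:,2]<125)&(np.hypot(P[:,0]-485,P[:,1]-180)<20)];print("tip",Q.mean(0),Q.min(0),len(Q))
```

```text
tip wrist [482. 181.] scene [484.5 181.6]
wrist rpad [623.6 143.6]
scene rpad [625.1 144.4]
scene spad [595.5 -80.2]
scene plung [ 468.8 -177.3]
[623.64451328 144.30044493  48.36779481]
tip [483.83486498 181.66134662 111.56871356] [476.79849423 175.01389853 101.3301387 ] 178
```

```bash
python3 -m crank '{"linear":[[8,5,0],[30,20,0],[60,41,0],[90,61,0],[112,76,0],[120,82,5],[120.6,82,20],[120.6,82,35],[120.6,82,43],[120.6,82,45],[120.6,82,45]],"rot":[[0,0,0],[0,0,0],[0,0,0],[0,0,0],[0,0,0],[0,0,0],[0,0,0],[0,0,0],[0,0,0],[0,0,0],[0,0,0]],"hand":[15,15,15,15,15,15,15,15,15,15,15]}'
python3 - <<'E'
from h import *
import pickle
to(624,144,157.7)
w=vision.capture("wrist");s=vision.capture("scene")
a=w["image"][150:330,160:400]; cv2.imwrite("pics/w5.png",cv2.resize(a,(800,600),interpolation=cv2.INTER_CUBIC))
E
```

```text
time_s: 6.8
position: [623.7, 144.3, 165.5]
tcp_rot: [0.0, 0.985, 0.17, -0.0]
ft_force: [0.6, 0.3, -1.9]
opening: 25.4
grasp_force: 50.0
from [623.7 144.3 165.5] lin [0.2 0.4 7.8] rotdeg [-0.    0.04  0.  ] q [-0.04  0.57 -0.41  1.6   0.25  1.03 -1.75] F [ 0.6  0.3 -1.9]
```

View pics/w5.png

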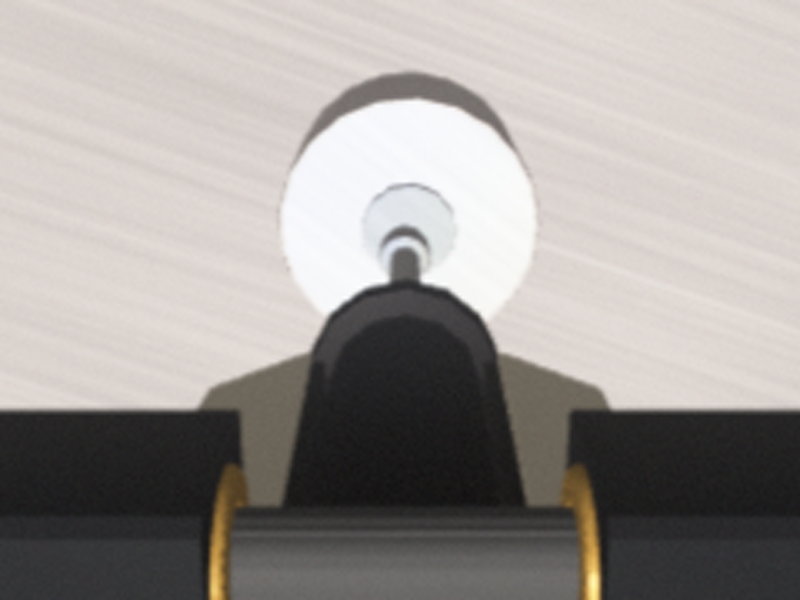

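The tip is over the pad, at (405,250) with the pad centred at (409,228), so it needs about 1 mm in +y. I'll lower it gently to contact.

```bash
python3 -m crank '{"linear":[[0,0.5,2],[0,1,4],[0,1,6],[0,1,7],[0,1,7.5],[0,1,8],[0,1,8.3],[0,1,8.3]],"rot":[[0,0,0],[0,0,0],[0,0,0],[0,0,0],[0,0,0],[0,0,0],[0,0,0],[0,0,0]],"hand":[15,15,15,15,15,15,15,15]}'
```

```text
time_s: 7.7
position: [624.8, 143.0, 157.7]
tcp_rot: [0.0, 0.986, 0.17, 0.0]
ft_force: [-1.1, -1.0, 1.6]
opening: 25.4
grasp_force: 50.0
```

```bash
python3 -m crank '{"linear":[[0,0,0.2],[0,0,0.4],[0,0,0.4],[0,0,0.4],[0,0,0.4],[0,0,0.4],[0,0,0.4],[0,0,0.4],[0,0,0.4],[0,0,0.4],[0,0,0.4],[0,0,0.4]],"rot":[[0,0,0],[0,0,0],[0,0,0],[0,0,0],[0,0,0],[0,0,0],[0,0,0],[0,0,0],[0,0,0],[0,0,0],[0,0,0],[0,0,0]],"hand":[15,15,15,15,15,15,15,15,15,15,15,15]}'
python3 -c "
from h import *
to(595.2,-81.5,205);to(595.2,-81.5,157.7)"
```

```text
time_s: 8.9
position: [625.0, 143.1, 157.7]
tcp_rot: [0.0, 0.986, 0.17, 0.0]
ft_force: [-1.0, -0.5, 6.0]
opening: 25.5
grasp_force: 50.0
from [625.  143.1 157.7] lin [-103.1  201.7  -47.4] rotdeg [ 0.01 -0.04  0.  ] q [-0.04  0.58 -0.4   1.61  0.26  1.01 -1.76] F [-1.  -0.5  6. ]
from [625.  143.1 157.7] lin [-1.031e+02  2.017e+02 -1.000e-01] rotdeg [ 0.01 -0.04  0.  ] q [-0.04  0.58 -0.4   1.61  0.26  1.01 -1.76] F [-1.  -0.5  6. ]
```

```bash
python3 -m crank '{"linear":[[0,0,-4],[0,0,-16],[-8,16,-22],[-28,54,-22],[-48,94,-22],[-68,134,-22],[-88,172,-22],[-99,194,-22],[-103.3,202,-20],[-103.3,202,-12],[-103.3,202,-8],[-103.3,202,-8]],"rot":[[0,0,0],[0,0,0],[0,0,0],[0,0,0],[0,0,0],[0,0,0],[0,0,0],[0,0,0],[0,0,0],[0,0,0],[0,0,0],[0,0,0]],"hand":[15,15,15,15,15,15,15,15,15,15,15,15]}'
python3 - <<'E'
from h import *
to(594.8,-81.8,157.7)
w=vision.capture("wrist")
a=w["image"][150:330,160:400]; cv2.imwrite("pics/w6.png",cv2.resize(a,(800,600),interpolation=cv2.INTER_CUBIC))
E
```

```text
time_s: 10.1
position: [594.5, -79.7, 164.1]
tcp_rot: [-0.001, 0.985, 0.171, -0.001]
ft_force: [0.1, -0.3, -2.3]
opening: 25.1
grasp_force: 50.0
from [594.5 -79.7 164.1] lin [-0.4  2.   6.4] rotdeg [-0.09  0.06 -0.  ] q [ 0.32  0.51 -0.39  1.71  0.23  0.97 -1.39] F [ 0.1 -0.3 -2.3]
```

View pics/w6.png

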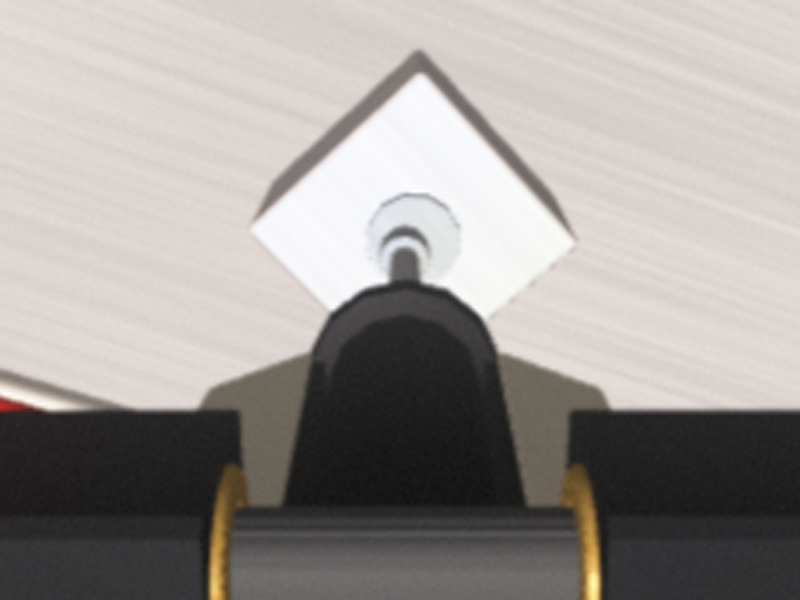

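The lateral offset is mostly arm lag. I'll resolve the fore-aft offset from the depth points of the tip and the pad, taken in the tool frame.

```bash
cat > off.py <<'E'
from h import *
import sys
def off(zp,rp,zt):  # pad z, radius ; tip lower face z -> centres in tool xy rel. to TCP
    w=vision.capture("wrist"); s=status.read_state(); r=q(s["tcp_rot"])
    W=cloud(w).reshape(-1,3); T=r.inv().apply(W-s["position"])
    m=(np.hypot(T[:,0],T[:,1])<rp+8)
    for n,a,b,R0 in(("pad",zp-2,zp+2.2,rp),("tip",zt+4,zt+12,6)):
        P=T[m&(W[:,2]>a)&(W[:,2]<b)]; 
        if len(P)<5: print(n,len(P));continue
        x1=np.percentile(P[:,0],99.5); y0,y1=np.percentile(P[:,1],[.5,99.5])
        print(n,len(P),"cx",round(x1-R0,1),"cy",round((y0+y1)/2,1),"w",round(y1-y0,1),"z",round(np.median(W[m&(W[:,2]>a)&(W[:,2]<b)][:,2]),1))
    print(np.round(s["position"],1))
off(*map(float,sys.argv[1:4]))
E
python3 off.py 49 12 54.5
```

```text
pad 367 cx -3.1 cy 0.5 w 22.5 z 48.4
tip 111 cx -1.8 cy -1.1 w 11.7 z 64.7
[595.  -80.1 164.8]
```

```bash
python3 -m crank '{"linear":[[-0.7,0.8,2],[-1.3,1.6,4],[-1.3,1.6,5.5],[-1.3,1.6,6.5],[-1.3,1.6,7],[-1.3,1.6,7.4],[-1.3,1.6,7.6],[-1.3,1.6,7.6]],"rot":[[0,0,0],[0,0,0],[0,0,0],[0,0,0],[0,0,0],[0,0,0],[0,0,0],[0,0,0]],"hand":[15,15,15,15,15,15,15,15]}'; python3 off.py 49 12 49
```

```text
time_s: 11.0
position: [594.3, -83.8, 157.7]
tcp_rot: [0.0, 0.986, 0.169, 0.0]
ft_force: [-1.9, 0.2, 1.6]
opening: 25.4
grasp_force: 50.0
pad 404 cx -1.3 cy -2.8 w 22.6 z 48.3
tip 113 cx -1.8 cy -0.7 w 11.8 z 57.8
[594.3 -83.8 157.7]
```

```bash
python3 -m crank '{"linear":[[0,0,-2],[0.3,-1,-3],[0.5,-2,-3],[0.5,-2,-3],[0.5,-2,-3],[0.5,-2,-2],[0.5,-2,-1],[0.5,-2,-0.4],[0.5,-2,0],[0.5,-2,0.4],[0.5,-2,0.4],[0.5,-2,0.4]],"rot":[[0,0,0],[0,0,0],[0,0,0],[0,0,0],[0,0,0],[0,0,0],[0,0,0],[0,0,0],[0,0,0],[0,0,0],[0,0,0],[0,0,0]],"hand":[15,15,15,15,15,15,15,15,15,15,15,15]}'; python3 off.py 49 12 49
```

```text
time_s: 12.25
position: [594.2, -81.8, 157.7]
tcp_rot: [0.0, 0.986, 0.17, 0.0]
ft_force: [-1.6, 0.4, 6.5]
opening: 25.3
grasp_force: 50.0
pad 391 cx -1.6 cy -0.4 w 22.6 z 48.3
tip 112 cx -1.8 cy -0.8 w 11.8 z 58.0
[594.2 -81.8 157.7]
```

Centred, with about 8 N of contact. Now holding for a second.

```bash
python3 -m crank '{"linear":[[0,0,0],[0,0,0],[0,0,0],[0,0,0],[0,0,0],[0,0,0],[0,0,0],[0,0,0],[0,0,0],[0,0,0],[0,0,0]],"rot":[[0,0,0],[0,0,0],[0,0,0],[0,0,0],[0,0,0],[0,0,0],[0,0,0],[0,0,0],[0,0,0],[0,0,0],[0,0,0]],"hand":[15,15,15,15,15,15,15,15,15,15,15]}'
python3 -c "
from h import *
to(466,-178,197);to(466,-178,180.7)"
```

```text
time_s: 13.4
position: [594.1, -81.8, 157.6]
tcp_rot: [0.0, 0.986, 0.17, 0.0]
ft_force: [-1.6, 0.4, 6.1]
opening: 25.4
grasp_force: 50.0
from [594.1 -81.8 157.6] lin [-152.9   47.9  -39.4] rotdeg [ 0.02 -0.02  0.  ] q [ 0.32  0.51 -0.39  1.72  0.23  0.96 -1.39] F [-1.6  0.4  6.1]
from [594.1 -81.8 157.6] lin [-152.9   47.9  -23.1] rotdeg [ 0.02 -0.02  0.  ] q [ 0.32  0.51 -0.39  1.72  0.23  0.96 -1.39] F [-1.6  0.4  6.1]
```

```bash
python3 -m crank '{"linear":[[0,0,-8],[0,0,-28],[-8,3,-41],[-36,11,-41],[-72,22,-41],[-108,34,-41],[-138,44,-41],[-152,48,-41],[-152,48,-36],[-152,48,-32],[-152,48,-32],[-152,48,-32]],"rot":[[0,0,0],[0,0,0],[0,0,0],[0,0,0],[0,0,0],[0,0,0],[0,0,0],[0,0,0],[0,0,0],[0,0,0],[0,0,0],[0,0,0]],"hand":[15,15,15,15,15,15,15,15,15,15,15,15]}'
python3 -m crank '{"linear":[[0,0,0],[0,0,0],[0,0,0]],"rot":[[0,0,0],[0,0,0],[0,0,0]],"hand":[15,15,15]}'
python3 off.py 72 16 80.5
```

```text
time_s: 14.6
position: [467.6, -176.8, 188.8]
tcp_rot: [-0.0, 0.985, 0.17, 0.0]
ft_force: [0.5, 0.6, -0.8]
opening: 25.5
grasp_force: 50.0
time_s: 14.9
position: [467.0, -177.7, 189.1]
tcp_rot: [-0.0, 0.985, 0.17, 0.0]
ft_force: [-0.1, 0.3, -1.8]
opening: 25.0
grasp_force: 50.0
pad 766 cx -2.1 cy -0.5 w 30.1 z 71.3
tip 109 cx -1.5 cy -0.8 w 11.7 z 89.4
[ 467.  -177.7  189. ]
```

```bash
python3 -m crank '{"linear":[[-0.5,0,3],[-0.5,0,6],[-0.5,0,8],[-0.5,0,10],[-0.5,0,12],[-0.5,0,14],[-0.5,0,15.5],[-0.5,0,16.5],[-0.5,0,16.8],[-0.5,0,16.8],[-0.5,0,16.8],[-0.5,0,16.8]],"rot":[[0,0,0],[0,0,0],[0,0,0],[0,0,0],[0,0,0],[0,0,0],[0,0,0],[0,0,0],[0,0,0],[0,0,0],[0,0,0],[0,0,0]],"hand":[15,15,15,15,15,15,15,15,15,15,15,15]}'; python3 off.py 64 16 64
```

```text
time_s: 16.15
position: [466.4, -178.0, 172.4]
tcp_rot: [0.0, 0.986, 0.17, 0.0]
ft_force: [-1.7, 1.2, 4.8]
opening: 25.3
grasp_force: 50.0
pad 775 cx -1.4 cy -0.8 w 29.9 z 63.1
tip 114 cx -1.6 cy -1.0 w 11.3 z 72.8
[ 466.4 -178.   172.4]
```

The plunger is about 8.2 mm down, the force is about 7 N and the tip is centred. I'll hold a moment, check, and take one last look.

```bash
python3 -m crank '{"linear":[[0,0,-0.2],[0,0,-0.2],[0,0,-0.2],[0,0,-0.2],[0,0,-0.2],[0,0,-0.2],[0,0,-0.2],[0,0,-0.2],[0,0,-0.2],[0,0,-0.2]],"rot":[[0,0,0],[0,0,0],[0,0,0],[0,0,0],[0,0,0],[0,0,0],[0,0,0],[0,0,0],[0,0,0],[0,0,0]],"hand":[15,15,15,15,15,15,15,15,15,15]}'; python3 off.py 64 16 64
python3 -c "
from h import *
c=vision.capture('scene');cv2.imwrite('pics/s3.png',cv2.resize(c['image'][60:300,110:430],(800,600),interpolation=cv2.INTER_CUBIC))"
```

```text
time_s: 17.2
position: [466.4, -178.0, 172.6]
tcp_rot: [0.0, 0.986, 0.17, 0.0]
ft_force: [-2.1, -0.5, 5.4]
opening: 25.2
grasp_force: 50.0
pad 780 cx -1.4 cy -0.8 w 30.0 z 63.3
tip 113 cx -1.7 cy -1.0 w 11.3 z 72.9
[ 466.4 -178.1  172.6]
```

View pics/s3.png

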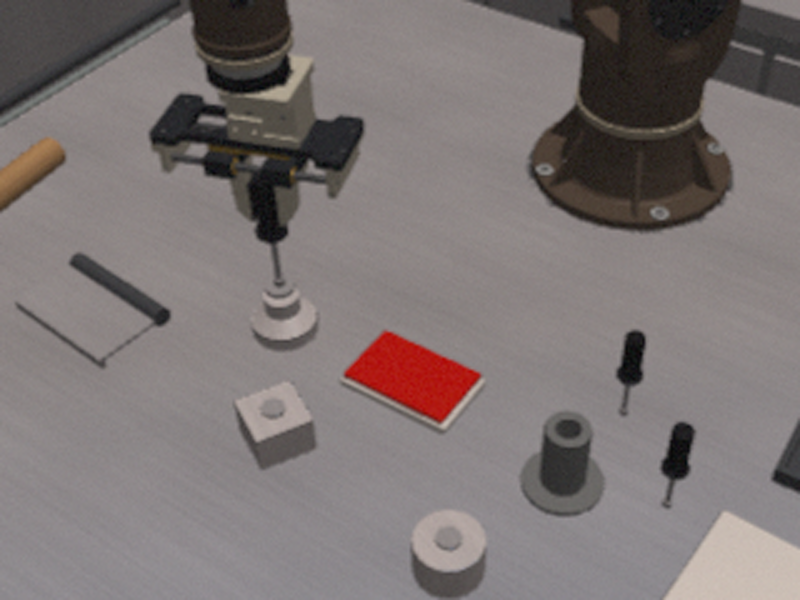

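The probe's tip presses the plunger at (280,288), and everything else is undisturbed.

```bash
python3 -c "
from bench import bot
print(bot.hand_in())"
```

```text
the job is handed in; nothing more can be done
None
```

I touched the large probe's tip to the round pad and then the square pad for over a second each, and handed the job in at about 17 s with its tip holding the plunger about 8 mm down; the scale, tub and scraper were not touched.

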